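# Build a light path on the optical rail

## Robot

A 6-joint arm with a two-finger parallel gripper is mounted at the origin on the work surface. World frame = base frame: x ahead of the robot, y to its left, z up, the work surface at z = 0. Lengths are in m, angles in rad, forces in N, time in s.
With the tool pointing down it reaches from about 0.35 to 0.725 m from the base axis. Payload 4.3 kg.
Tool frame: the origin (TCP) lies at the very end of the fingers, on their centre line; the grasp point (between the pads) lies grip_depth behind it (grip_depth is the distance from the TCP to the grasp point, in m); z points along the fingers, y is the line along which they close (so a half turn about z gives the same grasp; the last joint's range is limited). The gripper opens to 85 mm and grips with 20 to 120 N. Pads are 22 mm wide; open, the fingers measure 114 mm over their backs; the gripper's body (76 mm by 85 mm) begins 54 mm behind the grasp point. The pads swing forward as they close: fully open they stand 13 mm farther back than shut.
Start: joints at [-1.279, 0.377, 0.081, 1.274, 0, 1.46], TCP at [0.225, -0.529, 0.205] pointing down, gripper open.
Joint ranges: [-2.72, 2.72], [-0.84, 1.66], [-1.02, 1.22], [-1.77, 2.12], [-1.37, 1.28], [-3.14, 3.14]. Speed limits (rad/s): [2.57, 2.57, 3.14, 3.14, 3.14, 3.14].

## Interface

Orientations are given as a unit quaternion [w, x, y, z].
In Python, from cell import * gives the robot as it stands.
- The arm moves only by the shell command python3 -m inch 'ROWS' [FORCE]. ROWS is JSON, a list of rows, each a list of 7 numbers: the shift along the world's x, y, z in mm, then the turn, a rotation vector about the world's x, y, z in rad, then the closure, from -1 (fully open) to 1 (shut). A call has 1 to 12 rows; each row is the pose to reach, as a shift and turn from the pose commanded when the call began; what a row does not reach only later rows make up. A row lasts 1/8 s, in which the tool goes at most 62.5 mm and 10.7 degrees, less where a joint would pass 70% of its speed; a pose out of reach is approached as far as the arm can. A call with a gripper value outside its range is refused whole. The fingers move at their own pace and stop on an object; FORCE is the grip in N (left out, the last holds). Time passes only in rows, so rows that repeat a pose let the fingers close. It gives the time, the measured TCP pose, the force, the opening and the grip force at its end, in the units of the state.
- read_state(): the state, without advancing time (a new reading comes with each control period).
- grab_frame(name): name is "scene" or "top"; returns the picture (384x512x3 uint8, blue, green, red); there is no depth.
- camera_info(name): a dict with "K" (3x3 intrinsics, pixels), "k1" (the pictures are not rectified: a ray, as slopes to the right and down, at radius r is drawn at 1 + k1 r^2 times it, then the intrinsics apply), "extrinsics" (4x4, takes a point from camera to world coordinates). Camera axes: x right, y up, looking along -z (the intrinsics and any distortion apply to the point x, -y, -z); pixel columns grow to the right and rows downward; lengths in m; the calibration is good to about 2 mm. A picture is of the moment at which its call begins. camera_info takes no time and is no camera call.
- close_job(): hands the job in; it is judged then, once.
Trained networks look in the newest picture that a camera, given by its name, has taken for a name from the list of things; names that differ only in an ending like _2 or _b are one class to them, and where a whole thing is asked for, a point or a joint stands for the part that bears it (a point fixed in the world has none). Each returns a list of dicts, best first, with "p" (0 to 1); they miss things now and then, are a little off and sometimes report something else, mostly with a low value. They report only what shows in the picture. A call takes as long as a camera call. They do not tell look-alikes from the thing itself.
- look_for(target, camera): "xyz" ([x, y, z] in m, in world coordinates, good to about 4 mm: the middle of the surface that is visible of it).
- outline_of(target, camera): "mask" (384x512 bool, what is visible of it).
The state is a dict: "time_s": time; "joint_positions": joint angles; "joint_velocities": joint speeds; "joint_torque": joint torques, N m; "eef_pos": TCP position; "eef_rot": TCP orientation; "force": force on the tool from outside, world axes, zero at the start; "torque": the same for the moment, N m; "grip_width": opening from 0.0 (shut) to 1.0 (fully open); "grasp_force": force on a finger pad.
Only numpy, scipy, OpenCV 4.12 (cv2) and the standard library are available. Lean on these libraries where they do the work, as an engineer would, in place of code of your own. Each camera call takes 0.05 s, during which the arm holds its last target. There are 200 camera calls.

## Task

Build the light path on the black rail: going from the lamp end to the camera end, stand the blue lens on the first silver plate, the green filter on the second and the brass pinhole on the third, each upright, centred on its plate and facing squarely along the rail, and stand the amber vial upright in the middle of the raised white stage, wherever the stage happens to be among the plates. Let go of everything and leave the glass beaker standing where it is.

Things in the scene. Friction and masses are not known exactly. Their poses are not given: they have to be found in the camera images.
- lens_mid (a point): Lens in a blue square frame with a round clear glass. Foot 50 x 44 x 12 mm, on it an upright frame 50 mm wide (its x) and 20 mm thick (its y); 76 mm tall in all, 160 g nominal. Gripped from above across the 50 mm (along its x), where foot and frame are flush. Point: its centre, 38 mm above its underside. z up; light passes along y (either way round serves). Starts on the table before the rail.
- filter_mid (a point): Green filter: green square frame with a green glass pane. Foot 50 x 44 x 12 mm, on it an upright frame 50 mm wide (its x) and 20 mm thick (its y); 76 mm tall in all, 160 g nominal. Gripped from above across the 50 mm (along its x), where foot and frame are flush. Point: its centre, 38 mm above its underside. z up; light passes along y (either way round serves). Starts on the table before the rail.
- pinhole_mid (a point): Pinhole: solid brass-coloured square panel with a small black dot in it. Foot 50 x 44 x 12 mm, on it an upright frame 50 mm wide (its x) and 20 mm thick (its y); 76 mm tall in all, 160 g nominal. Gripped from above across the 50 mm (along its x), where foot and frame are flush. Point: its centre, 38 mm above its underside. z up; light passes along y (either way round serves). Starts on the table before the rail.
- vial_mid (a point): Closed round sample vial, amber glass with a white cap of the same width: 36 mm in diameter, 60 mm tall, 80 g nominal. This point: its centre, 30 mm above its underside. Starts upright on the table in front of the rail.
- plate_a: One of three alike silver plates on the black rail, for an optic to stand on: 56 (x) x 52 (y) x 4 mm, flagged with orange tape at its robot-side edge (the colour means nothing for what goes there). Fixed. Origin: centre of its underside, 12 mm above the table; top 16 mm above it. x across the rail, y along it. Its place along the rail changes each time.
- plate_b: One of three alike silver plates on the black rail, for an optic to stand on: 56 (x) x 52 (y) x 4 mm, flagged with white tape at its robot-side edge (the colour means nothing for what goes there). Fixed. Origin: centre of its underside, 12 mm above the table; top 16 mm above it. x across the rail, y along it. Its place along the rail changes each time.
- plate_c: One of three alike silver plates on the black rail, for an optic to stand on: 56 (x) x 52 (y) x 4 mm, flagged with blue tape at its robot-side edge (the colour means nothing for what goes there). Fixed. Origin: centre of its underside, 12 mm above the table; top 16 mm above it. x across the rail, y along it. Its place along the rail changes each time.
- stage: Round white stage on the black rail, in line with the plates: top face 54 mm in diameter, 20 mm high over the rail (foot rim 68 mm wide). Fixed. Origin: centre of its underside, 12 mm above the table; top 32 mm above it. Stage and three plates stand in a row in any order, 92 to 108 mm from centre to centre.
- lamp: Lamp at one end of the rail, either one: white block 60 x 60 x 80 mm with a yellow finned cylinder on top, 130 mm high in all. Fixed. Origin: centre of its underside, 12 mm above the table; y along the rail, towards or away from the plates. At the other end: a black block with a red camera head. Rail 85 mm wide, 12 mm thick, across the robot's front, turned up to 7 degrees.
- beaker_mid (a point): Empty clear glass beaker, not part of the job: 64 mm in diameter, 85 mm tall, standing at the robot's left, beyond the row of loose things. This point: half-way up its axis, 42 mm above the table. Must stay standing where it is.
Things that resemble listed ones, but are neither listed nor needed, are in the scene too. Several things look just like the part that bears pinhole_mid: the one meant starts nearest to the robot's base.

How it is judged:
By the outcome, as a careful person would: the job done as asked, in the order asked, and still so for the second after the job is handed in, with the robot touching nothing.
It also fails if it takes over 109 s, if anything falls off the work surface, if the arm or the gripper's body presses on something with over 40 N, if the wrist force passes 120 N, or if a joint passes its speed limit or range.

## Working session

There is one attempt and no reset: what is moved stays moved. The work goes in short steps, Python scripts to look and compute and a shell command to move; the robot and the scene stay as the last step left them, time stands still between calls to the robot, and variables do not carry over. Pictures are saved under pics/ and viewed, at most 14 in all, crops included, and the job is handed in when it is done.

```bash
ls; mkdir -p pics
python3 - <<'E'
from cell import *
import cv2
print({k:v for k,v in read_state().items()}, globals().get('grip_depth'))
for n in ('scene','top'):
    i=camera_info(n); print(n,i)
    cv2.imwrite(f'pics/{n}0.png',cv2.resize(grab_frame(n),(800,600),interpolation=cv2.INTER_CUBIC))
E
```

```text
pics
{'time_s': 0.0, 'joint_positions': array([-1.27929843e+00,  3.78087318e-01,  7.96487750e-02,  1.27439611e+00,
        5.19088126e-06,  1.46050492e+00]), 'joint_velocities': array([ 3.38419827e-05, -6.45956145e-04,  2.79941904e-04, -5.38817199e-04,
        2.53861771e-04, -6.98341205e-04]), 'joint_torque': array([-3.24933617e-04, -4.63608313e+01,  2.69872963e+01,  2.08844128e-02,
       -2.85972774e-04, -2.97890097e-06]), 'eef_pos': array([ 0.22467289, -0.52853141,  0.20405594]), 'eef_rot': array([-1.01521781e-03,  9.79887937e-01,  1.99545964e-01, -8.96284238e-05]), 'force': array([ 0.44700103,  0.27661752, -0.51328245]), 'torque': array([0.06186382, 0.07071361, 0.02951482]), 'grasp_force': 0.0, 'grip_width': 0.9971625313430086} 0.0187
scene {'K': array([[374.6486938 ,   0.        , 255.63635188],
       [  0.        , 374.6486938 , 189.4280969 ],
       [  0.        ,   0.        ,   1.        ]]), 'k1': -0.018964769089072634, 'extrinsics': array([[-0.56178811, -0.52491244,  0.63942243,  1.11266812],
       [ 0.82711458, -0.34087446,  0.44686248,  0.5355405 ],
       [-0.0166009 ,  0.77991764,  0.62566196,  0.6427718 ],
       [ 0.        ,  0.        ,  0.        ,  1.        ]])}
top {'K': array([[394.48308593,   0.        , 257.988085  ],
       [  0.        , 394.48308593, 188.32293727],
       [  0.        ,   0.        ,   1.        ]]), 'k1': -0.10060145061425407, 'extrinsics': array([[ 0.00365878,  0.99560397, -0.09359139,  0.45603473],
       [-0.99997838,  0.00313131, -0.00578214,  0.11130983],
       [-0.00546366,  0.09361053,  0.9955939 ,  1.06600035],
       [ 0.        ,  0.        ,  0.        ,  1.        ]])}
```

View pics/top0.png

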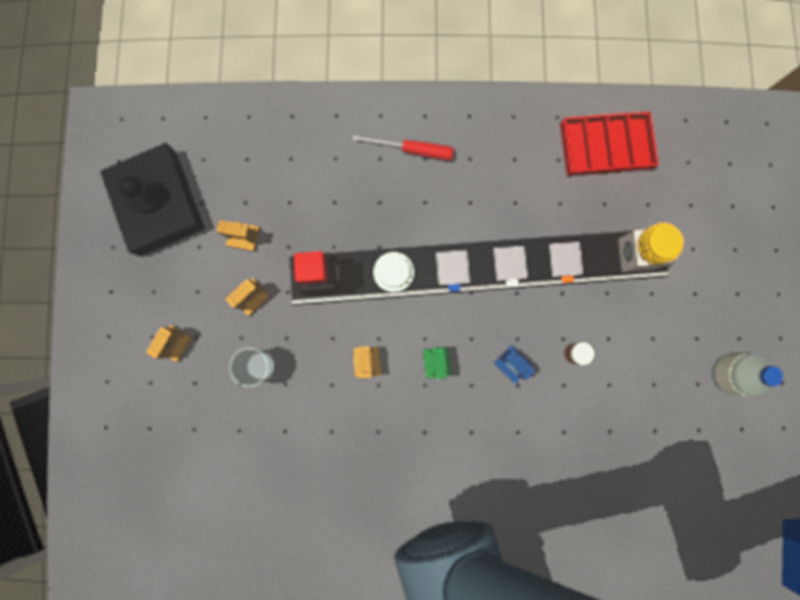

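View pics/scene0.png

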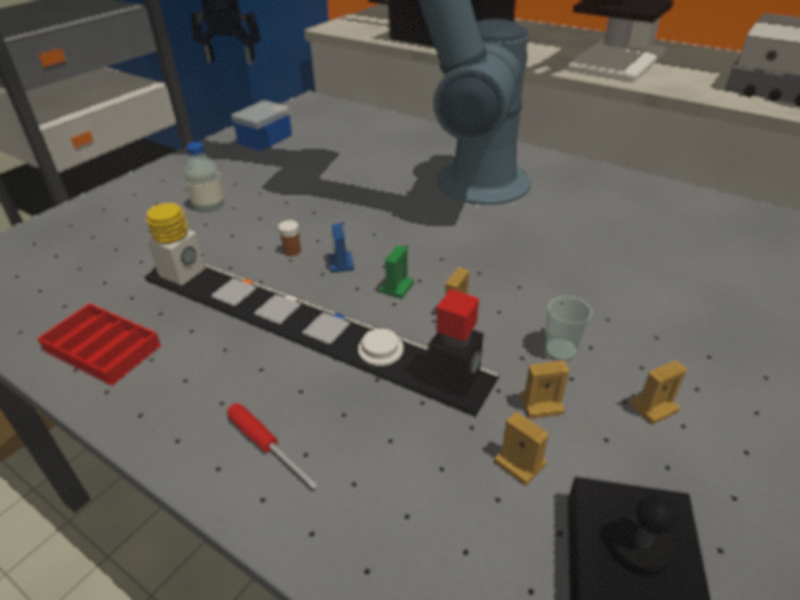

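```bash
cat > h.py <<'E'
from cell import *
import cv2, numpy as np
def pix2w(uv,z,cam='top'):
    i=camera_info(cam);K=i['K'];E=i['extrinsics'];k=i['k1']
    d=(np.atleast_2d(uv).astype(float)-K[:2,2])/K[0,0]; u=d.copy()
    for _ in range(20): u=d/(1+k*(u**2).sum(1,keepdims=True))
    r=np.c_[u[:,0],-u[:,1],-np.ones(len(u))]@E[:3,:3].T
    o=E[:3,3]; return o+r*((z-o[2])/r[:,2])[:,None]
E
python3 - <<'E'
from h import *
for c in ('top','scene'):
  for t in ['lens_mid','filter_mid','pinhole_mid','vial_mid','plate_a','plate_b','plate_c','stage','lamp','beaker_mid']:
    print(c,t,[(np.round(r['xyz'],3).tolist(),round(r['p'],2)) for r in look_for(t,c)])
E
```

```text
top lens_mid [([0.435, -0.066, 0.055], 0.91)]
top filter_mid [([0.435, 0.063, 0.066], 0.84)]
top pinhole_mid [([0.473, 0.513, 0.041], 0.83), ([0.653, 0.394, 0.042], 0.76), ([0.437, 0.176, 0.07], 0.61), ([0.551, 0.378, 0.046], 0.56)]
top vial_mid [([0.452, -0.177, 0.057], 0.59)]
top plate_a [([0.602, 0.034, 0.013], 0.86), ([0.605, -0.067, 0.013], 0.71), ([0.618, -0.164, 0.015], 0.61)]
top plate_b [([0.602, 0.034, 0.013], 0.86), ([0.605, -0.067, 0.013], 0.71), ([0.618, -0.164, 0.015], 0.61)]
top plate_c [([0.602, 0.034, 0.013], 0.86), ([0.605, -0.067, 0.013], 0.71), ([0.618, -0.164, 0.015], 0.61)]
top stage [([0.594, 0.137, 0.029], 0.88)]
top lamp [([0.621, -0.276, 0.122], 0.8)]
top beaker_mid [([0.432, 0.374, 0.042], 0.9)]
scene lens_mid [([0.447, -0.058, 0.036], 0.64)]
scene filter_mid [([0.455, 0.064, 0.035], 0.64)]
scene pinhole_mid [([0.664, 0.403, 0.042], 0.9), ([0.487, 0.518, 0.037], 0.88), ([0.558, 0.384, 0.039], 0.65), ([0.436, 0.184, 0.073], 0.62)]
scene vial_mid [([0.459, -0.165, 0.038], 0.66), ([0.45, -0.062, 0.036], 0.49)]
scene plate_a [([0.621, -0.16, 0.01], 0.81), ([0.615, -0.067, 0.016], 0.66), ([0.602, 0.035, 0.016], 0.58)]
scene plate_b [([0.621, -0.16, 0.01], 0.81), ([0.615, -0.067, 0.016], 0.66), ([0.602, 0.035, 0.016], 0.58)]
scene plate_c [([0.621, -0.16, 0.01], 0.81), ([0.615, -0.067, 0.016], 0.66), ([0.602, 0.035, 0.016], 0.58)]
scene stage [([0.605, 0.142, 0.032], 0.94)]
scene lamp []
scene beaker_mid [([0.453, 0.366, 0.06], 0.57)]
```

The lamp is at the right end (y<0), with its top at pixel (660,243). From lamp to camera the plates run orange (565,258), white (510,262), blue (453,267), then the stage (393,271). The loose row is the vial (580,353), lens (515,365), filter (435,362) and the right pinhole (367,362), with the beaker at (250,367). Next I'll fit model silhouettes to the masks for exact poses.

```bash
cat >> h.py <<'E'
from scipy.optimize import minimize
S=4
def proj(P,cam):
    i=camera_info(cam);K=i['K'];E=i['extrinsics']
    c=(P-E[:3,3])@E[:3,:3]; s=np.c_[c[:,0],-c[:,1]]/-c[:,2:]
    s=s*(1+i['k1']*(s**2).sum(1,keepdims=True)); return s*K[0,0]+K[:2,2]
def box(a,b,z0,z1): return np.array([[sx*a/2,sy*b/2,z] for sx in(-1,1) for sy in(-1,1) for z in(z0,z1)])
def cyl(r,z0,z1):
    t=np.linspace(0,2*np.pi,40,endpoint=False); return np.array([[r*np.cos(a),r*np.sin(a),z] for a in t for z in(z0,z1)])
OPT=[box(.05,.044,0,.012),box(.05,.020,.012,.076)]
PLATE=[box(.056,.052,0,.004)]
VIAL=[cyl(.018,0,.06)]; STAGE=[cyl(.027,.019,.020),cyl(.034,0,.003)]; BEAK=[cyl(.032,0,.085)]
def render(parts,p,z,cam):
    c,s=np.cos(p[2]),np.sin(p[2]);R=np.array([[c,-s,0],[s,c,0],[0,0,1]])
    im=np.zeros((384*S,512*S),np.float32)
    for q in parts:
        uv=(proj(q@R.T+[p[0],p[1],z],cam)+.5)*S-.5
        cv2.fillConvexPoly(im,cv2.convexHull(np.round(uv*16).astype(np.int32)),1.,shift=4)
    return cv2.resize(im,(512,384),interpolation=cv2.INTER_AREA)
def masks(t,cam,near):
    "mask whose detection is nearest to world xy `near`"
    best=None
    for r in outline_of(t,cam):
        v,u=np.nonzero(r['mask'])
        w=pix2w([[u.mean(),v.mean()]],.03,cam)[0]; d=np.hypot(*(w[:2]-near))
        if best is None or d<best[0]: best=(d,r['mask'])
    return best[1].astype(np.float32) if best and best[0]<.05 else None
def fit(t,parts,near,z=0.,yaws=(0,),cams=('top','scene')):
    M={c:masks(t,c,near) for c in cams}; M={c:m for c,m in M.items() if m is not None}
    out=[]
    for cs in [[c] for c in M]+([list(M)] if len(M)>1 else []):
        f=lambda p:sum(np.abs(M[c]-render(parts,p,z,c)).sum()/M[c].sum() for c in cs)
        rs=[minimize(f,[*near,y],method='Nelder-Mead',options=dict(initial_simplex=[[near[0]-.01,near[1]-.01,y-.1],[near[0]+.01,near[1]-.005,y],[near[0],near[1]+.01,y+.05],[near[0]+.01,near[1],y+.2]],xatol=1e-4,fatol=1e-4)) for y in yaws]
        r=min(rs,key=lambda r:r.fun); out.append((cs,np.round(r.x[:2]*1000,1).tolist(),round(np.degrees(r.x[2]),1),round(r.fun,3)))
    return out
E
python3 - <<'E'
from h import *
Y=np.radians([-80,-50,-20,10,40,70])
for t,pt,n,z,y in [('lens_mid',OPT,(.435,-.062),0,Y),('filter_mid',OPT,(.435,.063),0,Y),('pinhole_mid',OPT,(.435,.178),0,Y),
  ('vial_mid',VIAL,(.45,-.172),0,[0]),('plate_a',PLATE,(.618,-.164),.012,[0]),('plate_a',PLATE,(.608,-.067),.012,[0]),('plate_a',PLATE,(.602,.034),.012,[0]),
  ('stage',STAGE,(.6,.137),.012,[0]),('beaker_mid',BEAK,(.44,.37),0,[0])]:
    print(t); [print('   ',o) for o in fit(t,pt,n,z,y)]
print(read_state()['time_s'])
E
```

```text
lens_midTraceback (most recent call last):
  File "<stdin>", line 6, in <module>
  File "h.py", line 41, in fit
    rs=[minimize(f,[*near,y],method='Nelder-Mead',options=dict(initial_simplex=[[near[0]-.01,near[1]-.01,y-.1],[near[0]+.01,near[1]-.005,y],[near[0],near[1]+.01,y+.05],[near[0]+.01,near[1],y+.2]],xatol=1e-4,fatol=1e-4)) for y in yaws]
        ~~~~~~~~^^^^^^^^^^^^^^^^^^^^^^^^^^^^^^^^^^^^^^^^^^^^^^^^^^^^^^^^^^^^^^^^^^^^^^^^^^^^^^^^^^^^^^^^^^^^^^^^^^^^^^^^^^^^^^^^^^^^^^^^^^^^^^^^^^^^^^^^^^^^^^^^^^^^^^^^^^^^^^^^^^^^^^^^^^^^^^^^^^^^^^^^^^^^^^^^^^^^^^^^^^^
    res = _minimize_neldermead(fun, x0, args, callback, bounds=bounds,
                               **options)
    fxr = func(xr)
    fx = function(np.copy(x), *(wrapper_args + args))
  File "h.py", line 40, in <lambda>
    f=lambda p:sum(np.abs(M[c]-render(parts,p,z,c)).sum()/M[c].sum() for c in cs)
               ~~~^^^^^^^^^^^^^^^^^^^^^^^^^^^^^^^^^^^^^^^^^^^^^^^^^^^^^^^^^^^^^^^
  File "h.py", line 40, in <genexpr>
    f=lambda p:sum(np.abs(M[c]-render(parts,p,z,c)).sum()/M[c].sum() for c in cs)
                               ~~~~~~^^^^^^^^^^^^^
  File "h.py", line 25, in render
    uv=(proj(q@R.T+[p[0],p[1],z],cam)+.5)*S-.5
        ~~~~^^^^^^^^^^^^^^^^^^^^^^^^^
  File "h.py", line 12, in proj
    i=camera_info(cam);K=i['K'];E=i['extrinsics']
ValueError: time passes only in moves, steps and waits
```

Camera info has to be cached.

```bash
sed -i 's/^S=4/S=4\n_ci={c:camera_info(c) for c in ("top","scene")}\ncamera_info=_ci.__getitem__/' h.py
cat > m.py <<'E'
from h import *
Y=np.radians([-80,-50,-20,10,40,70])
for t,pt,n,z,y in [('lens_mid',OPT,(.435,-.062),0,Y),('filter_mid',OPT,(.435,.063),0,Y),('pinhole_mid',OPT,(.435,.178),0,Y),
  ('vial_mid',VIAL,(.45,-.172),0,[0]),('plate_a',PLATE,(.618,-.164),.012,[0]),('plate_a',PLATE,(.608,-.067),.012,[0]),('plate_a',PLATE,(.602,.034),.012,[0]),
  ('stage',STAGE,(.6,.137),.012,[0]),('beaker_mid',BEAK,(.44,.37),0,[0])]:
    print(t); [print('   ',o) for o in fit(t,pt,n,z,y)]
print(read_state()['time_s'])
E
python3 m.py
```

```text
lens_mid
    (['top'], [436.8, -69.2], np.float64(45.0), np.float64(0.064))
    (['scene'], [436.7, -71.9], np.float64(46.0), np.float64(0.101))
    (['top', 'scene'], [437.3, -69.9], np.float64(-135.0), np.float64(0.209))
filter_mid
    (['top'], [440.4, 61.8], np.float64(11.0), np.float64(0.118))
    (['scene'], [439.8, 58.6], np.float64(9.2), np.float64(0.053))
    (['top', 'scene'], [440.8, 60.0], np.float64(11.0), np.float64(0.236))
pinhole_mid
    (['top'], [440.9, 178.7], np.float64(0.6), np.float64(0.085))
vial_mid
    (['top'], [455.6, -177.1], np.float64(-1.0), np.float64(0.149))
    (['scene'], [453.7, -178.7], np.float64(1.1), np.float64(0.208))
    (['top', 'scene'], [455.6, -177.1], np.float64(3.6), np.float64(0.36))
plate_a
    (['top'], [615.7, -164.0], np.float64(4.7), np.float64(0.244))
    (['scene'], [617.1, -164.8], np.float64(3.0), np.float64(0.164))
    (['top', 'scene'], [615.7, -164.2], np.float64(3.0), np.float64(0.417))
plate_a
    (['top'], [608.5, -66.4], np.float64(3.9), np.float64(0.148))
    (['scene'], [608.7, -67.6], np.float64(0.4), np.float64(0.132))
    (['top', 'scene'], [608.8, -66.8], np.float64(4.2), np.float64(0.28))
plate_a
    (['top'], [600.8, 34.2], np.float64(4.7), np.float64(0.116))
    (['scene'], [599.3, 33.4], np.float64(0.7), np.float64(0.128))
    (['top', 'scene'], [600.5, 33.9], np.float64(5.6), np.float64(0.26))
stage
    (['top'], [594.0, 137.4], np.float64(2.3), np.float64(0.112))
    (['scene'], [592.4, 135.1], np.float64(2.9), np.float64(0.104))
    (['top', 'scene'], [593.4, 135.9], np.float64(0.5), np.float64(0.232))
beaker_mid
    (['top'], [432.1, 366.4], np.float64(-8.5), np.float64(0.197))
    (['scene'], [424.0, 361.6], np.float64(-10.6), np.float64(0.208))
    (['top', 'scene'], [432.4, 364.4], np.float64(-7.9), np.float64(0.427))
2.1
```

```bash
python3 -m inch '[[212,458,-34,0,0,1.955,-1],[212,458,-34,0,0,1.955,-1],[212,458,-34,0,0,1.955,-1],[212,458,-34,0,0,1.955,-1],[212,458,-34,0,0,1.955,-1],[212,458,-34,0,0,1.955,-1],[212,458,-34,0,0,1.955,-1],[212,458,-34,0,0,1.955,-1],[212,458,-34,0,0,1.955,-1],[212,458,-34,0,0,1.955,-1],[212,458,-34,0,0,1.955,-1],[212,458,-34,0,0,1.955,-1]]' 40
python3 -m inch '[[0,0,0,0,0,0,-1],[0,0,0,0,0,0,-1]]'
cat > d.py <<'E'
import sys; from cell import *; import numpy as np
s=read_state(); w,x,y,z=s['eef_rot']
R=np.array([2*(x*y-w*z),1-2*(x*x+z*z)]); yaw=np.degrees(np.arctan2(R[1],R[0]))
print('pos',np.round(s['eef_pos']*1000,1),'toolY',round(yaw,2),'tilt',np.round([2*(x*z+w*y),2*(y*z-w*x)],4),'t',round(s['time_s'],2),'g',round(s['grip_width'],3),round(s['grasp_force'],1))
if len(sys.argv)>1:
    a=list(map(float,sys.argv[1:])); print('shift',np.round(np.array(a[:3])-s['eef_pos']*1000,1),'turn',round(np.radians((a[3]-yaw+90)%180-90),3))
E
python3 d.py 437 -70 26 45
```

```text
time_s: 3.6
eef_pos: [0.4369, -0.0711, 0.1711]
eef_rot: [0.0, 0.383, 0.924, 0.0]
force: [-0.2, 0.3, -1.2]
grip_width: 1.004
grasp_force: 0.0
time_s: 3.85
eef_pos: [0.4369, -0.0714, 0.171]
eef_rot: [0.0, 0.383, 0.924, 0.0]
force: [0.4, 1.1, 0.2]
grip_width: 0.994
grasp_force: 0.0
pos [436.9 -71.4 171. ] toolY 44.98 tilt [0.0001 0.0001] t 3.85 g 0.994 0.0
shift [ 1.00e-01  1.40e+00 -1.45e+02] turn 0.0
```

```bash
python3 -m inch '[[0,1,-60,0,0,0,-1],[0,1,-110,0,0,0,-1],[0,1,-145,0,0,0,-1],[0,1,-145,0,0,0,-1],[0,1,-145,0,0,0,1],[0,1,-145,0,0,0,1],[0,1,-145,0,0,0,1],[0,1,-145,0,0,0,1],[0,1,-145,0,0,0,1],[0,1,-145,0,0,0,1]]' 40
python3 d.py
```

```text
time_s: 5.1
eef_pos: [0.4387, -0.071, 0.028]
eef_rot: [0.002, 0.382, 0.924, 0.0]
force: [-0.8, -0.1, 6.7]
grip_width: 0.579
grasp_force: 41.2
pos [438.7 -71.   28. ] toolY 45.03 tilt [ 0.0038 -0.0016] t 5.1 g 0.579 41.2
```

```bash
python3 -m inch '[[0,0,60,0,0,0,1],[0,0,120,0,0,0,1],[30,-20,140,0,0,-0.15,1],[70,-40,140,0,0,-0.3,1],[110,-60,140,0,0,-0.45,1],[150,-80,140,0,0,-0.6,1],[178,-94,140,0,0,-0.707,1],[178,-94,140,0,0,-0.707,1],[178,-94,140,0,0,-0.707,1],[178,-94,140,0,0,-0.707,1]]'
python3 d.py 615.9 -164.3 44.5 4.5
```

```text
time_s: 6.35
eef_pos: [0.6141, -0.1637, 0.1665]
eef_rot: [-0.0, 0.678, 0.735, -0.0]
force: [0.1, 0.5, -2.4]
grip_width: 0.576
grasp_force: 43.9
pos [ 614.1 -163.7  166.5] toolY 4.57 tilt [-0.0001  0.0001] t 6.35 g 0.576 43.9
shift [   1.8   -0.6 -122. ] turn -0.001
```

```bash
python3 -m inch '[[2,0,-50,0,0,0,1],[2,0,-95,0,0,0,1],[2,0,-115,0,0,0,1],[2,0,-120,0,0,0,1],[2,0,-120,0,0,0,1],[2,0,-121,0,0,0,1],[2,0,-121,0,0,0,1]]'; python3 d.py 615.9 -164.3 44.5 4.5
```

```text
time_s: 7.22
eef_pos: [0.6177, -0.1645, 0.0462]
eef_rot: [0.001, 0.679, 0.735, 0.0]
force: [0.6, -0.7, -2.5]
grip_width: 0.571
grasp_force: 43.9
pos [ 617.7 -164.5   46.2] toolY 4.53 tilt [ 0.0021 -0.0007] t 7.22 g 0.571 43.9
shift [-1.8  0.2 -1.7] turn -0.001
```

```bash
python3 -m inch '[[-2,0,-1,0,0,0,1],[-2,0,-2,0,0,0,1],[-2,0,-2,0,0,0,1]]'; python3 -m inch '[[0,0,-1,0,0,0,1],[0,0,-1,0,0,0,1]]'; python3 d.py
```

```text
time_s: 7.6
eef_pos: [0.615, -0.1644, 0.0441]
eef_rot: [0.0, 0.679, 0.734, 0.0]
force: [-3.0, -0.1, 5.9]
grip_width: 0.573
grasp_force: 44.7
time_s: 7.85
eef_pos: [0.615, -0.1644, 0.0441]
eef_rot: [0.001, 0.679, 0.734, 0.0]
force: [-4.4, 1.9, 10.5]
grip_width: 0.578
grasp_force: 45.4
pos [ 615.  -164.4   44.1] toolY 4.53 tilt [ 0.0011 -0.0008] t 7.85 g 0.578 45.4
```

Contact. Release, lift, retreat toward the filter, and check the lens.

```bash
python3 -m inch '[[0,0,1,0,0,0,-0.3],[0,0,1,0,0,0,-1],[0,0,1,0,0,0,-1],[0,0,1,0,0,0,-1],[0,0,50,0,0,0,-1],[0,0,100,0,0,0,-1],[-60,60,128,0,0,0.05,-1],[-120,120,128,0,0,0.1,-1],[-150,180,128,0,0,0.11,-1],[-175,225,128,0,0,0.11,-1],[-175,225,128,0,0,0.11,-1],[-175,225,128,0,0,0.11,-1]]'
python3 - <<'E'
from h import *
for o in fit('lens_mid',OPT,(.616,-.164),.016,[-.1,.1]): print(o)
E
python3 d.py 440.3 60.7 26 11
```

```text
time_s: 9.35
eef_pos: [0.4381, 0.0626, 0.1702]
eef_rot: [-0.0, 0.636, 0.772, -0.0]
force: [1.2, -0.1, -0.0]
grip_width: 1.0
grasp_force: 0.0
pos [440.4  60.7 170.2] toolY 10.87 tilt [ 0.0012 -0.0005] t 9.45 g 1.0 0.0
shift [-1.000e-01  0.000e+00 -1.442e+02] turn 0.002
```

```bash
python3 -m inch '[[0,0,-60,0,0,0,-1],[0,0,-110,0,0,0,-1],[0,0,-144,0,0,0,-1],[0,0,-144,0,0,0,-1],[0,0,-144,0,0,0,1],[0,0,-144,0,0,0,1],[0,0,-144,0,0,0,1],[0,0,-144,0,0,0,1],[0,0,-144,0,0,0,1],[0,0,-144,0,0,0,1]]' 40
python3 d.py; python3 -m inch '[[0,0,60,0,0,0,1],[0,0,120,0,0,0,1],[40,-30,143,0,0,-0.05,1],[90,-60,143,0,0,-0.1,1],[130,-100,143,0,0,-0.113,1],[168,-128,143,0,0,-0.113,1],[168,-128,143,0,0,-0.113,1],[168,-128,143,0,0,-0.113,1],[168,-128,143,0,0,-0.113,1]]'
python3 d.py 608.3 -66.7 46.5 4.5
```

```text
time_s: 10.7
eef_pos: [0.4419, 0.0605, 0.028]
eef_rot: [0.002, 0.637, 0.771, 0.001]
force: [-2.2, -1.1, 5.5]
grip_width: 0.583
grasp_force: 40.7
pos [441.9  60.5  28. ] toolY 10.82 tilt [ 0.0041 -0.0006] t 10.7 g 0.583 40.7
time_s: 11.82
eef_pos: [0.607, -0.0663, 0.1696]
eef_rot: [-0.0, 0.679, 0.734, 0.0]
force: [0.2, -0.2, -1.1]
grip_width: 0.579
grasp_force: 43.1
pos [607.  -66.3 169.6] toolY 4.41 tilt [0.     0.0002] t 11.82 g 0.579 43.1
shift [   1.3   -0.4 -123.1] turn 0.002
```

Run:
```python
from h import *
for c in ('top','scene'):
    print([(np.round(r['xyz'],3),round(r['p'],2)) for r in look_for('lens_mid',c)])
for o in fit('lens_mid',OPT,(.616,-.164),.016,[-.1,.1]): print(o)
a=grab_frame('top')[100:260,250:450];b=grab_frame('scene')[110:260,80:280]
cv2.imwrite('pics/c1.png',np.vstack([cv2.resize(x,(400,300),interpolation=cv2.INTER_CUBIC) for x in (a,b)]))
```

```text
[(array([ 0.435, -0.066,  0.055]), 0.91)]
[(array([ 0.447, -0.058,  0.036]), 0.64)]
```

View pics/c1.png

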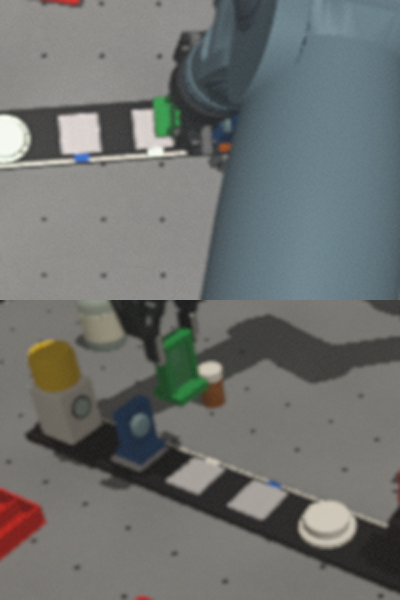

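The crop shows the lens (scene crop 137,430) upright on the first plate and the filter in the hand. The networks use the last grabbed frame, so I'll grab before each fit.

```bash
python3 - <<'E'
import re
s=open('h.py').read().replace("    M={c:masks","    [grab_frame(c) for c in cams]\n    M={c:masks"); open('h.py','w').write(s)
E
python3 - <<'E'
from h import *
for o in fit('lens_mid',OPT,(.616,-.164),.016,[-.1,.1],('scene',)): print(o)
for o in fit('filter_mid',OPT,(.608,-.067),.1405,[-.1,.1],('scene',)): print(o)
E
```

```text
(['scene'], [614.2, -164.6], np.float64(13.4), np.float64(0.09))
```

```bash
python3 -m inch '[[0,0,-50,0,0,0,1],[0,0,-95,0,0,0,1],[0,0,-115,0,0,0,1],[0,0,-121,0,0,0,1],[0,0,-122,0,0,0,1],[0,0,-123,0,0,0,1],[0,0,-124,0,0,0,1],[0,0,-124,0,0,0,1]]'; python3 d.py 608.3 -66.7 44 4.5
```

```text
time_s: 13.32
eef_pos: [0.6083, -0.0673, 0.0456]
eef_rot: [0.0, 0.68, 0.733, 0.0]
force: [-0.7, 0.5, -0.8]
grip_width: 0.58
grasp_force: 43.0
pos [608.3 -67.3  45.6] toolY 4.36 tilt [ 0.0011 -0.0002] t 13.32 g 0.58 43.0
shift [-0.   0.6 -1.6] turn 0.003
```

```bash
python3 -m inch '[[0,0,-1,0,0,0,1],[0,0,-2,0,0,0,1],[0,0,-3,0,0,0,1],[0,0,-3,0,0,0,1]]'; python3 -m inch '[[0,0,0,0,0,0,-0.3],[0,0,0,0,0,0,-1],[0,0,0,0,0,0,-1],[0,0,0,0,0,0,-1],[0,0,50,0,0,0,-1],[0,0,100,0,0,0,-1],[-60,60,128,0,0,-0.03,-1],[-110,120,128,0,0,-0.06,-1],[-150,180,128,0,0,-0.07,-1],[-168,245,128,0,0,-0.07,-1],[-168,245,128,0,0,-0.07,-1],[-168,245,128,0,0,-0.07,-1]]'
python3 - <<'E'
from h import *
for o in fit('lens_mid',OPT,(.616,-.164),.016,[-.1,.1]): print(o)
for o in fit('filter_mid',OPT,(.608,-.067),.016,[-.1,.1]): print(o)
for o in fit('pinhole_mid',OPT,(.44,.178),0,[-.2,.1],('scene',)): print(o)
E
python3 d.py 440.9 178.7 26 0.6
```

```text
time_s: 13.82
eef_pos: [0.6082, -0.0675, 0.0441]
eef_rot: [0.001, 0.68, 0.733, 0.0]
force: [-3.9, 0.3, 11.0]
grip_width: 0.579
grasp_force: 44.1
time_s: 15.32
eef_pos: [0.4381, 0.1805, 0.1702]
eef_rot: [-0.0, 0.703, 0.711, 0.0]
force: [-0.6, 0.5, 0.2]
grip_width: 0.998
grasp_force: 0.0
(['top'], [613.5, -161.8], np.float64(4.7), np.float64(0.077))
(['scene'], [612.9, -164.3], np.float64(5.8), np.float64(0.073))
(['top', 'scene'], [613.9, -162.5], np.float64(5.9), np.float64(0.168))
(['top'], [607.2, -68.1], np.float64(1.1), np.float64(0.058))
(['scene'], [606.0, -69.3], np.float64(2.9), np.float64(0.065))
(['top', 'scene'], [606.8, -68.1], np.float64(1.5), np.float64(0.128))
(['scene'], [366.9, 141.2], np.float64(28.4), np.float64(1.127))
pos [440.3 177.1 170. ] toolY 0.26 tilt [-0.     -0.0001] t 15.82 g 0.994 0.0
shift [   0.6    1.6 -144. ] turn 0.006
```

```bash
python3 -m inch '[[1,1,-60,0,0,0,-1],[1,1,-110,0,0,0,-1],[1,1,-144,0,0,0,-1],[1,1,-144,0,0,0,-1],[1,1,-144,0,0,0,1],[1,1,-144,0,0,0,1],[1,1,-144,0,0,0,1],[1,1,-144,0,0,0,1],[1,1,-144,0,0,0,1],[1,1,-144,0,0,0,1]]' 40
python3 d.py; python3 -m inch '[[0,0,60,0,0,0,1],[0,0,120,0,0,0,1],[40,-30,143,0,0,0.05,1],[90,-60,143,0,0,0.07,1],[130,-100,143,0,0,0.074,1],[160,-144,143,0,0,0.074,1],[160,-144,143,0,0,0.074,1],[160,-144,143,0,0,0.074,1],[160,-144,143,0,0,0.074,1]]'
python3 d.py 601.5 34 46.5 4.5
python3 - <<'E'
from h import *
for o in fit('pinhole_mid',OPT,(.6,.034),.1405,[-.1,.1]): print(o)
E
```

```text
time_s: 17.08
eef_pos: [0.4426, 0.1792, 0.0282]
eef_rot: [0.001, 0.705, 0.709, 0.002]
force: [-1.6, -1.4, 5.9]
grip_width: 0.583
grasp_force: 40.6
pos [442.6 179.2  28.2] toolY 0.35 tilt [0.0038 0.0008] t 17.07 g 0.583 40.6
time_s: 18.2
eef_pos: [0.6002, 0.0358, 0.1695]
eef_rot: [-0.0, 0.678, 0.735, 0.0]
force: [0.3, 1.2, -1.7]
grip_width: 0.577
grasp_force: 43.4
pos [600.2  35.8 169.5] toolY 4.66 tilt [0.0001 0.0003] t 18.2 g 0.577 43.4
shift [   1.3   -1.8 -123. ] turn -0.003
```

```bash
python3 -m inch '[[1,0,-50,0,0,0,1],[1,0,-95,0,0,0,1],[1,0,-115,0,0,0,1],[1,0,-121,0,0,0,1],[1,0,-122,0,0,0,1],[1,0,-123,0,0,0,1],[1,0,-123,0,0,0,1],[1,0,-123,0,0,0,1]]'; python3 d.py 601.5 34 44 4.5
```

```text
time_s: 19.4
eef_pos: [0.6024, 0.0347, 0.0467]
eef_rot: [0.001, 0.678, 0.735, 0.0]
force: [-0.3, -0.0, -1.5]
grip_width: 0.579
grasp_force: 43.4
pos [602.4  34.7  46.7] toolY 4.58 tilt [ 0.0013 -0.0001] t 19.4 g 0.579 43.4
shift [-0.9 -0.7 -2.7] turn -0.001
```

```bash
python3 -m inch '[[-1,-0.5,-1,0,0,0,1],[-1,-0.5,-2,0,0,0,1],[-1,-0.5,-3,0,0,0,1],[-1,-0.5,-4,0,0,0,1],[-1,-0.5,-4,0,0,0,1]]';python3 d.py; python3 -m inch '[[0,0,1,0,0,0,-0.3],[0,0,1,0,0,0,-1],[0,0,1,0,0,0,-1],[0,0,1,0,0,0,-1],[0,0,50,0,0,0,-1],[0,0,100,0,0,0,-1],[-60,-40,128,0,0,0,-1],[-110,-100,128,0,0,0,-1],[-146,-160,128,0,0,0,-1],[-146,-211,128,0,0,0,-1],[-146,-211,128,0,0,0,-1],[-146,-211,128,0,0,0,-1]]'; python3 d.py 455.3 -177.5 16 4.5
```

```text
time_s: 20.02
eef_pos: [0.6008, 0.0342, 0.0442]
eef_rot: [0.0, 0.678, 0.735, 0.0]
force: [-5.7, -0.6, 12.0]
grip_width: 0.582
grasp_force: 44.8
pos [600.8  34.2  44.2] toolY 4.59 tilt [ 0.001  -0.0004] t 20.02 g 0.582 44.8
time_s: 21.52
eef_pos: [0.4545, -0.1781, 0.1701]
eef_rot: [0.0, 0.679, 0.734, 0.0]
force: [-0.2, 0.8, -0.3]
grip_width: 0.999
grasp_force: 0.0
pos [ 454.5 -178.1  170.1] toolY 4.4 tilt [ 0.0004 -0.    ] t 21.52 g 0.999 0.0
shift [   0.8    0.6 -154.1] turn 0.002
```

```bash
python3 -m inch '[[1,0.5,-60,0,0,0,-1],[1,0.5,-110,0,0,0,-1],[1,0.5,-154,0,0,0,-1],[1,0.5,-154,0,0,0,-1],[1,0.5,-154,0,0,0,1],[1,0.5,-154,0,0,0,1],[1,0.5,-154,0,0,0,1],[1,0.5,-154,0,0,0,1],[1,0.5,-154,0,0,0,1],[1,0.5,-154,0,0,0,1],[1,0.5,-154,0,0,0,1]]' 30
python3 d.py; python3 -m inch '[[0,0,60,0,0,0,1],[0,0,120,0,0,0,1],[20,50,165,0,0,0,1],[40,110,165,0,0,0,1],[70,170,165,0,0,0,1],[95,225,165,0,0,0,1],[120,275,165,0,0,0,1],[138,314,165,0,0,0,1],[138,314,165,0,0,0,1],[138,314,165,0,0,0,1],[138,314,165,0,0,0,1],[138,314,165,0,0,0,1]]'
python3 d.py 593.7 136.8 51 4.5
python3 - <<'E'
from h import *
for o in fit('vial_mid',VIAL,(.593,.137),.165,[0]): print(o)
E
```

```text
time_s: 22.9
eef_pos: [0.4574, -0.1772, 0.0179]
eef_rot: [0.002, 0.678, 0.735, 0.0]
force: [-0.9, 0.1, 7.0]
grip_width: 0.407
grasp_force: 29.2
pos [ 457.4 -177.2   17.9] toolY 4.57 tilt [ 0.0032 -0.0017] t 22.9 g 0.407 29.2
time_s: 24.4
eef_pos: [0.5936, 0.1366, 0.1813]
eef_rot: [0.0, 0.679, 0.734, 0.0]
force: [0.0, 0.6, -0.3]
grip_width: 0.409
grasp_force: 30.7
pos [593.6 136.6 181.3] toolY 4.49 tilt [ 0.0002 -0.0001] t 24.4 g 0.409 30.7
shift [ 1.000e-01  2.000e-01 -1.303e+02] turn 0.0
```

```bash
python3 -m inch '[[0,0,-50,0,0,0,1],[0,0,-95,0,0,0,1],[0,0,-115,0,0,0,1],[0,0,-125,0,0,0,1],[0,0,-129,0,0,0,1],[0,0,-131,0,0,0,1],[0,0,-131,0,0,0,1],[0,0,-131,0,0,0,1]]'; python3 d.py 593.7 136.8 50 4.5
```

```text
time_s: 25.6
eef_pos: [0.5945, 0.1379, 0.0508]
eef_rot: [0.0, 0.678, 0.735, 0.001]
force: [0.5, -0.5, -0.2]
grip_width: 0.405
grasp_force: 30.8
pos [594.5 137.9  50.8] toolY 4.58 tilt [0.0015 0.0002] t 25.6 g 0.405 30.8
shift [-0.8 -1.1 -0.8] turn -0.001
```

```bash
python3 -m inch '[[-0.5,-1,0,0,0,0,1],[-0.5,-1,-1,0,0,0,1],[-0.5,-1,-2,0,0,0,1],[-0.5,-1,-3,0,0,0,1],[-0.5,-1,-3,0,0,0,1]]';python3 d.py; python3 -m inch '[[0,0,1,0,0,0,-0.3],[0,0,1,0,0,0,-1],[0,0,1,0,0,0,-1],[0,0,1,0,0,0,-1],[0,0,50,0,0,0,-1],[0,0,100,0,0,0,-1],[-60,0,130,0,0,0,-1],[-110,0,130,0,0,0,-1],[-160,0,130,0,0,0,-1],[-200,0,130,0,0,0,-1],[-200,0,130,0,0,0,-1]]'
cat > c.py <<'E'
from h import *
for t,pt,n,z in [('lens_mid',OPT,(.615,-.164),.016),('filter_mid',OPT,(.608,-.067),.016),('pinhole_mid',OPT,(.601,.034),.016),('vial_mid',VIAL,(.593,.137),.032),('beaker_mid',BEAK,(.432,.364),0)]:
    print(t); [print('   ',*o) for o in fit(t,pt,n,z,[-.1,.1])]
a=grab_frame('top')[110:260,150:450];b=grab_frame('scene')[110:260,80:380]
cv2.imwrite('pics/c%d.png'%(100*read_state()['time_s']),np.vstack([cv2.resize(x,(600,300),interpolation=cv2.INTER_CUBIC) for x in (a,b)]))
E
python3 c.py; ls pics
```

```text
time_s: 26.22
eef_pos: [0.5937, 0.1368, 0.0498]
eef_rot: [0.001, 0.678, 0.735, 0.001]
force: [-5.6, -1.0, 15.6]
grip_width: 0.413
grasp_force: 32.2
pos [593.7 136.8  49.8] toolY 4.59 tilt [0.002  0.0001] t 26.23 g 0.413 32.2
time_s: 27.6
eef_pos: [0.3901, 0.1366, 0.1768]
eef_rot: [-0.001, 0.678, 0.735, -0.001]
force: [0.3, 0.6, 0.0]
grip_width: 0.998
grasp_force: 0.0
lens_mid
    ['top'] [614.0, -161.8] 5.1 0.068
    ['scene'] [613.2, -166.1] 5.7 0.065
    ['top', 'scene'] [614.4, -162.8] 6.0 0.174
filter_mid
    ['top'] [607.0, -67.1] 1.5 0.071
    ['scene'] [605.1, -69.7] 1.1 0.04
    ['top', 'scene'] [607.0, -68.1] 0.5 0.141
pinhole_mid
    ['top'] [597.9, 36.1] 7.6 0.073
    ['scene'] [598.3, 33.2] 10.0 0.047
    ['top', 'scene'] [598.7, 34.8] 9.5 0.179
vial_mid
    ['top'] [590.6, 137.0] 8.9 0.066
    ['scene'] [591.2, 135.8] -2.3 0.086
    ['top', 'scene'] [591.4, 136.7] -2.1 0.172
beaker_mid
    ['top'] [431.8, 365.9] 11.5 0.232
    ['scene'] [424.4, 362.7] 7.2 0.156
    ['top', 'scene'] [431.1, 364.5] -0.4 0.402
c1.png
c2870.png
scene0.png
top0.png
```

View pics/c2870.png

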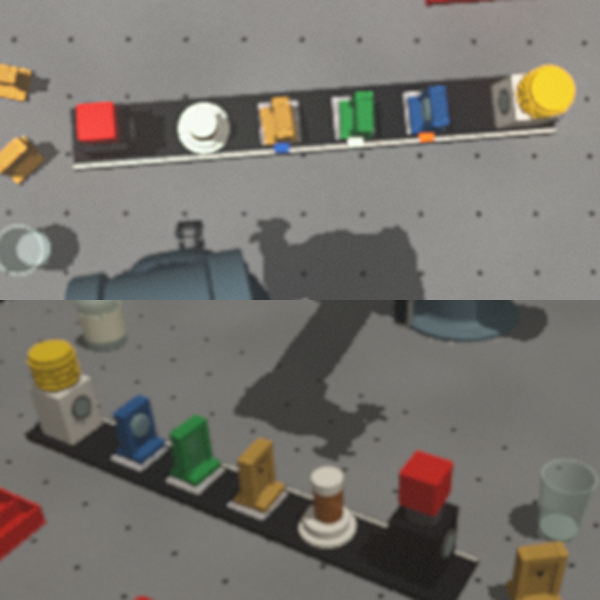

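All four are placed in the right order and upright: lens (137,430), filter (193,450), pinhole (260,480), vial (327,500). The beaker hasn't moved. The fitted yaws disagree a little, so I'll average repeated fits.

Run:
```python
from h import *
for t,n in [('lens_mid',(.615,-.164)),('filter_mid',(.608,-.067)),('pinhole_mid',(.601,.034))]:
    for c in ('top','scene'):
        r=np.array([[*o[1],o[2]] for _ in range(5) for o in fit(t,OPT,n,.016,[0,.15],(c,))])
        print(t,c,len(r),np.median(r,0),r.std(0).round(1))
# image-based: saturation-weighted hue segmentation, min area rectangle of the top face/frames
im=cv2.resize(grab_frame('top'),None,fx=4,fy=4,interpolation=cv2.INTER_CUBIC)
cv2.imwrite('pics/z.png',cv2.resize(im[640:740+60,1080:1080+640],(800,200)))
```

```text
lens_mid top 5 [ 613.8 -162.6    5.4] [0.7 0.8 1.3]
lens_mid scene 5 [ 613.1 -165.     7. ] [0.6 1.1 2.9]
filter_mid top 5 [606.  -66.7  -0.8] [0.6 0.9 0.5]
filter_mid scene 5 [605.2 -70.5   2.8] [0.9 0.9 3.6]
pinhole_mid top 5 [598.1  36.   11.3] [0.3 0.6 2.5]
pinhole_mid scene 4 [598.45  33.25   9.45] [0.1 0.1 0.4]
```

Run:
```python
from h import *
im=grab_frame('top'); uv=proj(np.array([[.608,-.067,.03]]),'top')[0].astype(int)
c=im[uv[1]-27:uv[1]+27,uv[0]-70:uv[0]+70]
cv2.imwrite('pics/z.png',cv2.resize(c,(798,308),interpolation=cv2.INTER_CUBIC))
```

```text
(no output)
```

View pics/z.png

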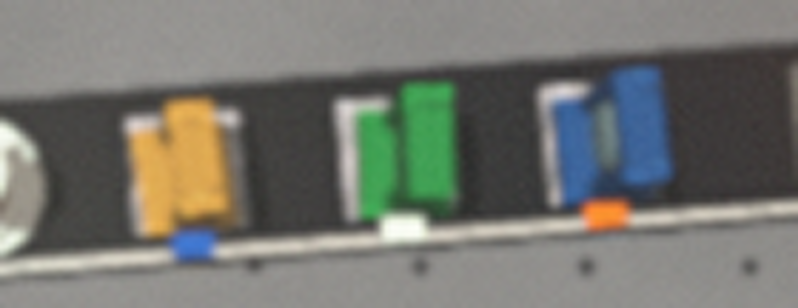

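The zoom confirms it: the pinhole (200,160) is turned about +5° and the filter (425,145) about −4° against their plates. The lens is square. All three sit about 2 mm too far toward the robot. I'll regrasp each one at its actual yaw and correct it.

```bash
python3 -m inch '[[50,-20,0,0,0,0.05,-1],[100,-45,0,0,0,0.096,-1],[150,-70,0,0,0,0.096,-1],[200,-100,0,0,0,0.096,-1],[210,-102,0,0,0,0.096,-1],[210,-102,0,0,0,0.096,-1],[210,-102,0,0,0,0.096,-1],[210,-102,0,0,0,0.096,-1]]'; python3 d.py 600.5 34.5 47 10
```

```text
time_s: 32.8
eef_pos: [0.6023, 0.0356, 0.1775]
eef_rot: [-0.0, 0.642, 0.767, 0.0]
force: [-0.5, 0.4, 0.0]
grip_width: 0.999
grasp_force: 0.0
pos [602.3  35.6 177.5] toolY 10.16 tilt [-0.0001  0.0001] t 32.8 g 0.999 0.0
shift [  -1.8   -1.1 -130.5] turn -0.003
```

```bash
python3 -m inch '[[-2,-1,-60,0,0,0,-1],[-2,-1,-110,0,0,0,-1],[-2,-1,-130,0,0,0,-1],[-2,-1,-130,0,0,0,-1],[-2,-1,-130,0,0,0,-1],[-2,-1,-130,0,0,0,1],[-2,-1,-130,0,0,0,1],[-2,-1,-130,0,0,0,1],[-2,-1,-130,0,0,0,1],[-2,-1,-130,0,0,0,1],[-2,-1,-130,0,0,0,1]]' 60; python3 d.py; python3 -m inch '[[0,0,4,0,0,0,1],[0,0,8,0,0,-0.05,1],[0,0,8,0,0,-0.1,1],[0,0,8,0,0,-0.1,1],[0,0,8,0,0,-0.1,1]]'; python3 d.py 602.5 34 48 4.4
```

```text
time_s: 34.17
eef_pos: [0.6021, 0.0336, 0.0487]
eef_rot: [0.001, 0.642, 0.766, 0.001]
force: [-2.0, -0.8, 5.8]
grip_width: 0.568
grasp_force: 61.5
pos [602.1  33.6  48.7] toolY 10.08 tilt [ 0.0021 -0.0002] t 34.17 g 0.568 61.5
time_s: 34.8
eef_pos: [0.6012, 0.0338, 0.0549]
eef_rot: [-0.0, 0.679, 0.734, -0.0]
force: [0.2, 0.5, -1.7]
grip_width: 0.568
grasp_force: 61.8
pos [601.2  33.8  54.9] toolY 4.39 tilt [-0.0004  0.    ] t 34.8 g 0.568 61.8
shift [ 1.3  0.2 -6.9] turn 0.0
```

```bash
python3 -m inch '[[1.5,-0.5,-4,0,0,0,1],[1.5,-0.5,-6,0,0,0,1],[1.5,-0.5,-7,0,0,0,1],[1.5,-0.5,-8,0,0,0,1],[1.5,-0.5,-9,0,0,0,1],[1.5,-0.5,-9,0,0,0,1]]'; python3 d.py 602.8 33.1 48 4.4
```

```text
time_s: 35.55
eef_pos: [0.6029, 0.0332, 0.0487]
eef_rot: [0.001, 0.68, 0.734, 0.0]
force: [-7.5, -0.3, 15.7]
grip_width: 0.57
grasp_force: 63.8
pos [602.9  33.2  48.7] toolY 4.37 tilt [ 0.0013 -0.0004] t 35.55 g 0.57 63.8
shift [-0.1 -0.1 -0.7] turn 0.001
```

Release, then move to the filter with the tool at yaw 0.5°.

```bash
python3 -m inch '[[0,0,1,0,0,0,-0.3],[0,0,1,0,0,0,-1],[0,0,1,0,0,0,-1],[0,0,1,0,0,0,-1],[0,0,50,0,0,0,-1],[0,0,100,0,0,0,-1],[0,-50,128,0,0,-0.03,-1],[5,-101,128,0,0,-0.068,-1],[5,-101,128,0,0,-0.068,-1],[5,-101,128,0,0,-0.068,-1],[5,-101,128,0,0,-0.068,-1]]'; python3 d.py 608.2 -68 47 0.5
```

```text
time_s: 36.92
eef_pos: [0.6075, -0.0665, 0.1735]
eef_rot: [-0.001, 0.704, 0.71, -0.0]
force: [-0.7, 0.9, -0.3]
grip_width: 0.998
grasp_force: 0.0
pos [607.5 -66.5 173.5] toolY 0.55 tilt [-0.001   0.0006] t 36.92 g 0.998 0.0
shift [   0.7   -1.5 -126.5] turn -0.001
```

```bash
python3 -m inch '[[0,-1,-60,0,0,0,-1],[0,-1,-110,0,0,0,-1],[0,-1,-127,0,0,0,-1],[0,-1,-127,0,0,0,-1],[0,-1,-127,0,0,0,-1],[0,-1,-127,0,0,0,1],[0,-1,-127,0,0,0,1],[0,-1,-127,0,0,0,1],[0,-1,-127,0,0,0,1],[0,-1,-127,0,0,0,1],[0,-1,-127,0,0,0,1]]' 60; python3 d.py; python3 -m inch '[[0,0,4,0,0,0,1],[0,0,8,0,0,0.03,1],[2,1.5,8,0,0,0.067,1],[2,1.5,8,0,0,0.067,1],[2,1.5,8,0,0,0.067,1]]'; python3 d.py 610.5 -66.5 48 4.4
```

```text
time_s: 38.3
eef_pos: [0.6086, -0.0689, 0.0485]
eef_rot: [0.001, 0.704, 0.71, 0.001]
force: [-2.0, -0.3, 5.8]
grip_width: 0.566
grasp_force: 62.0
pos [608.6 -68.9  48.5] toolY 0.45 tilt [ 0.0021 -0.0004] t 38.3 g 0.566 62.0
time_s: 38.92
eef_pos: [0.6097, -0.0672, 0.0547]
eef_rot: [-0.0, 0.68, 0.733, -0.0]
force: [0.9, 0.6, -0.5]
grip_width: 0.568
grasp_force: 62.0
pos [609.7 -67.2  54.7] toolY 4.3 tilt [-0.0004  0.0001] t 38.92 g 0.568 62.0
shift [ 0.8  0.7 -6.7] turn 0.002
```

```bash
python3 -m inch '[[0.7,0,-4,0,0,0,1],[0.7,0,-6,0,0,0,1],[0.7,0,-7,0,0,0,1],[0.7,0,-8,0,0,0,1],[0.7,0,-9,0,0,0,1],[0.7,0,-9,0,0,0,1]]'; python3 d.py; python3 -m inch '[[0,0,1,0,0,0,-0.3],[0,0,1,0,0,0,-1],[0,0,1,0,0,0,-1],[0,0,1,0,0,0,-1],[0,0,50,0,0,0,-1],[0,0,100,0,0,0,-1],[3,-50,128,0,0,0,-1],[5,-97,128,0,0,0,-1],[5,-97,128,0,0,0,-1],[5,-97,128,0,0,0,-1],[5,-97,128,0,0,0,-1]]'; python3 d.py 615 -164.4 47 5.4
```

```text
time_s: 39.67
eef_pos: [0.6104, -0.0673, 0.0485]
eef_rot: [0.001, 0.68, 0.733, 0.0]
force: [-6.5, 1.3, 15.0]
grip_width: 0.566
grasp_force: 64.0
pos [610.4 -67.3  48.5] toolY 4.3 tilt [ 0.001  -0.0006] t 39.67 g 0.566 64.0
time_s: 41.05
eef_pos: [0.6153, -0.163, 0.1736]
eef_rot: [-0.001, 0.68, 0.734, -0.0]
force: [1.1, -1.0, -0.6]
grip_width: 1.002
grasp_force: 0.0
pos [ 615.3 -163.   173.6] toolY 4.38 tilt [-0.0009  0.0007] t 41.05 g 1.002 0.0
shift [  -0.3   -1.4 -126.6] turn 0.018
```

```bash
python3 -m inch '[[-1,-1,-60,0,0,0.017,-1],[-1,-1,-110,0,0,0.017,-1],[-1,-1,-127,0,0,0.017,-1],[-1,-1,-127,0,0,0.017,-1],[-1,-1,-127,0,0,0.017,-1],[-1,-1,-127,0,0,0.017,1],[-1,-1,-127,0,0,0.017,1],[-1,-1,-127,0,0,0.017,1],[-1,-1,-127,0,0,0.017,1],[-1,-1,-127,0,0,0.017,1],[-1,-1,-127,0,0,0.017,1]]' 60; python3 d.py; python3 -m inch '[[0,0,4,0,0,0,1],[0,0,8,0,0,-0.017,1],[2,-0.7,8,0,0,-0.017,1],[2,-0.7,8,0,0,-0.017,1],[2,-0.7,8,0,0,-0.017,1]]'; python3 d.py 617.3 -165 48 4.4
```

```text
time_s: 42.42
eef_pos: [0.6154, -0.1658, 0.0488]
eef_rot: [0.001, 0.674, 0.739, 0.0]
force: [-1.4, 0.0, 5.6]
grip_width: 0.565
grasp_force: 62.4
pos [ 615.4 -165.8   48.8] toolY 5.26 tilt [ 0.0023 -0.0011] t 42.42 g 0.565 62.4
time_s: 43.05
eef_pos: [0.6164, -0.1659, 0.0547]
eef_rot: [-0.0, 0.68, 0.733, -0.0]
force: [-0.3, 0.5, -1.8]
grip_width: 0.565
grasp_force: 62.2
pos [ 616.4 -165.9   54.7] toolY 4.3 tilt [-0.0004  0.0002] t 43.05 g 0.565 62.2
shift [ 0.9  0.9 -6.7] turn 0.002
```

```bash
python3 -m inch '[[0.7,0,-4,0,0,0,1],[0.7,0,-6,0,0,0,1],[0.7,0,-7,0,0,0,1],[0.7,0,-8,0,0,0,1],[0.7,0,-9,0,0,0,1],[0.7,0,-9,0,0,0,1]]'; python3 d.py; python3 -m inch '[[0,0,1,0,0,0,-0.3],[0,0,1,0,0,0,-1],[0,0,1,0,0,0,-1],[0,0,1,0,0,0,-1],[0,0,50,0,0,0,-1],[0,0,100,0,0,0,-1],[-60,0,128,0,0,0,-1],[-110,50,128,0,0,0,-1],[-160,100,128,0,0,0,-1],[-200,150,128,0,0,0,-1],[-220,210,128,0,0,0,-1],[-225,270,128,0,0,0,-1]]';  python3 -m inch '[[0,30,0,0,0,0,-1],[0,30,0,0,0,0,-1],[0,30,0,0,0,0,-1]]'
python3 - <<'E'
from h import *
for t,n in [('lens_mid',(.615,-.164)),('filter_mid',(.608,-.067)),('pinhole_mid',(.601,.034))]:
    for c in ('top','scene'):
        r=np.array([[*o[1],o[2]] for _ in range(5) for o in fit(t,OPT,n,.016,[0,.15],(c,))])
        print(t,c,len(r),np.median(r,0),r.std(0).round(1))
im=grab_frame('top'); uv=proj(np.array([[.603,-.02,.03]]),'top')[0].astype(int)
c=im[uv[1]-32:uv[1]+32,uv[0]-90:uv[0]+90]
cv2.imwrite('pics/z2.png',cv2.resize(c,(800,284),interpolation=cv2.INTER_CUBIC))
for o in fit('vial_mid',VIAL,(.593,.137),.032,[0]): print(o)
for o in fit('beaker_mid',BEAK,(.432,.364),0,[0]): print(o)
E
```

```text
time_s: 43.8
eef_pos: [0.6171, -0.1659, 0.0487]
eef_rot: [0.001, 0.68, 0.733, 0.0]
force: [-6.3, 1.9, 15.0]
grip_width: 0.565
grasp_force: 64.0
pos [ 617.1 -165.9   48.7] toolY 4.3 tilt [ 0.001  -0.0007] t 43.8 g 0.565 64.0
time_s: 45.3
eef_pos: [0.3935, 0.0886, 0.1742]
eef_rot: [0.0, 0.681, 0.733, 0.0]
force: [0.7, -0.3, 0.5]
grip_width: 1.001
grasp_force: 0.0
time_s: 45.68
eef_pos: [0.3951, 0.117, 0.174]
eef_rot: [0.0, 0.68, 0.733, -0.0]
force: [-0.9, 1.1, 0.2]
grip_width: 0.995
grasp_force: 0.0
lens_mid top 5 [ 615.7 -162.6    0.7] [0.2 0.5 1.3]
lens_mid scene 5 [ 615.9 -164.7    6. ] [0.5 0.6 3.1]
filter_mid top 5 [608.2 -65.6   4. ] [0.5 0.5 0.3]
filter_mid scene 4 [607.9 -67.9   5.9] [0.3 0.3 2.1]
pinhole_mid top 5 [599.7  35.9   4.2] [1.5 0.7 2. ]
pinhole_mid scene 5 [599.7  33.1   3.5] [0.5 0.4 1.7]
(['top'], [590.2, 138.0], np.float64(3.6), np.float64(0.076))
(['top'], [430.9, 367.3], np.float64(4.9), np.float64(0.19))
(['scene'], [424.5, 361.6], np.float64(-1.0), np.float64(0.149))
(['top', 'scene'], [431.1, 363.8], np.float64(3.8), np.float64(0.379))
```

View pics/z2.png

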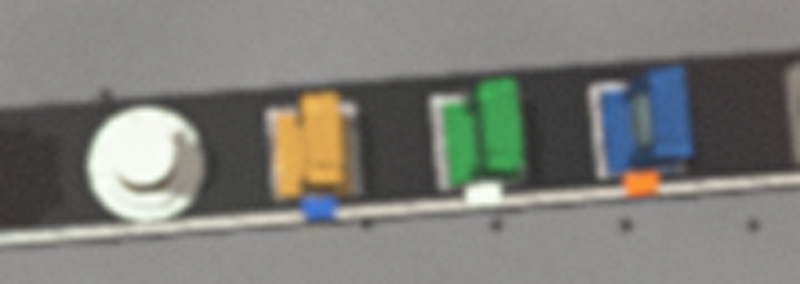

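Run:
```python
from h import *
for t,pt,n,z in [('lens_mid',OPT,(.615,-.164),.016),('vial_mid',VIAL,(.593,.137),.032),('stage',STAGE,(.593,.137),.012)]:
    for c in ('top','scene'):
        r=np.array([[*o[1],o[2]] for _ in range(7) for o in fit(t,pt,n,z,[0,.1],(c,))])
        if len(r): print(t,c,len(r),np.median(r,0),r.std(0).round(1))
im=grab_frame('top'); hsv=cv2.cvtColor(cv2.resize(im,None,fx=4,fy=4,interpolation=cv2.INTER_CUBIC),cv2.COLOR_BGR2HSV)
for nm,lo,hi,n in [('blue',100,125,(.615,-.164)),('green',50,85,(.608,-.067)),('brass',10,25,(.601,.034))]:
    for cam in ('top','scene'):
        hsv=cv2.cvtColor(grab_frame(cam),cv2.COLOR_BGR2HSV)
        m=cv2.inRange(hsv,(lo,110,50),(hi,255,255)).astype(np.float32)
        R=render(OPT,[*n,.07],.016,cam); m*=cv2.dilate(R,np.ones((5,5)))>0
        if nm=='blue': m=cv2.morphologyEx(m,cv2.MORPH_CLOSE,np.ones((7,7)))
        rs=[minimize(lambda p:np.abs(m-render(OPT,p,.016,cam)).sum()/m.sum(),[*n,y],method='Nelder-Mead',options=dict(initial_simplex=[[n[0]-.005,n[1]-.005,y-.1],[n[0]+.005,n[1],y],[n[0],n[1]+.005,y+.1],[n[0]+.005,n[1]+.005,y+.05]])) for y in (-.05,.05,.15)]
        r=min(rs,key=lambda r:r.fun); print(nm,cam,(r.x[:2]*1000).round(1),np.degrees(r.x[2]).round(1),round(r.fun,3))
```

```text
lens_mid top 7 [ 615.7 -162.5    2.4] [0.3 0.2 4.1]
lens_mid scene 6 [ 615.4  -165.65    2.65] [0.8 0.8 2.5]
vial_mid top 5 [590.6 136.8   4.8] [0.6 1.  2.6]
vial_mid scene 7 [590.7 135.2   2.1] [0.8 0.8 2.4]
stage top 7 [593.9 135.8   9.8] [4.8 0.7 3. ]
stage scene 6 [593.4  134.1    4.25] [1.1 0.7 2.5]
blue top [ 617.  -165.4] 6.8 0.997
blue scene [ 612.6 -168.4] 23.8 0.998
green top [609.2 -68.6] 1.6 0.997
green scene [604.4 -71.6] 19.5 0.997
brass top [599.8  36.3] -0.1 0.997
brass scene [597.5  30.7] 8.4 0.997
```

The optics are now centred and square to within about 2°. The vial sits 3 mm toward the robot from the stage centre, so I'll regrasp and shift it.

```bash
python3 -m inch '[[50,5,0,0,0,0,-1],[100,10,0,0,0,0,-1],[150,17,0,0,0,0,-1],[199,17,0,0,0,0,-1],[199,17,0,0,0,0,-1],[199,17,0,0,0,0,-1],[199,17,0,0,0,0,-1],[199,17,0,0,0,0,-1]]'; python3 d.py 593.5 136.8 51 4.4
```

```text
time_s: 54.68
eef_pos: [0.5932, 0.1345, 0.1747]
eef_rot: [0.0, 0.68, 0.733, 0.0]
force: [-0.2, -0.2, 0.3]
grip_width: 1.001
grasp_force: 0.0
pos [593.2 134.5 174.7] toolY 4.31 tilt [0.0005 0.    ] t 54.67 g 1.001 0.0
shift [   0.3    2.3 -123.7] turn 0.002
```

```bash
python3 -m inch '[[-0.5,2,-60,0,0,0,-1],[-0.5,2,-100,0,0,0,-1],[-0.5,2,-124,0,0,0,-1],[-0.5,2,-124,0,0,0,-1],[-0.5,2,-124,0,0,0,-1],[-0.5,2,-124,0,0,0,1],[-0.5,2,-124,0,0,0,1],[-0.5,2,-124,0,0,0,1],[-0.5,2,-124,0,0,0,1],[-0.5,2,-124,0,0,0,1],[-0.5,2,-124,0,0,0,1],[-0.5,2,-124,0,0,0,1]]' 30; python3 d.py; python3 -m inch '[[0,0,3,0,0,0,1],[0,0,5,0,0,0,1],[2.7,-1,5,0,0,0,1],[2.7,-1,5,0,0,0,1],[2.7,-1,3,0,0,0,1],[2.7,-1,2,0,0,0,1],[2.7,-1,1,0,0,0,1],[2.7,-1,0,0,0,0,1],[2.7,-1,0,0,0,0,1]]'; python3 d.py
```

```text
time_s: 56.18
eef_pos: [0.594, 0.1365, 0.0508]
eef_rot: [0.0, 0.68, 0.733, 0.0]
force: [-1.6, 0.4, 6.1]
grip_width: 0.408
grasp_force: 29.6
pos [594.  136.5  50.8] toolY 4.3 tilt [0.0012 0.0001] t 56.17 g 0.408 29.6
time_s: 57.3
eef_pos: [0.5962, 0.1355, 0.0509]
eef_rot: [0.0, 0.68, 0.733, 0.0]
force: [-2.4, 0.1, 5.4]
grip_width: 0.406
grasp_force: 30.5
pos [596.2 135.5  50.9] toolY 4.3 tilt [0.0004 0.    ] t 57.3 g 0.406 30.5
```

```bash
python3 -m inch '[[0,0,0,0,0,0,-0.3],[0,0,0,0,0,0,-1],[0,0,0,0,0,0,-1],[0,0,0,0,0,0,-1],[0,0,50,0,0,0,-1],[0,0,100,0,0,0,-1],[-60,0,126,0,0,0,-1],[-110,0,126,0,0,0,-1],[-160,0,126,0,0,0,-1],[-200,-30,126,0,0,0,-1],[-200,-30,126,0,0,0,-1],[-200,-30,126,0,0,0,-1]]'
python3 - <<'E'
from h import *
for t,pt,n,z in [('vial_mid',VIAL,(.593,.137),.032)]:
    for c in ('top','scene'):
        r=np.array([[*o[1],o[2]] for _ in range(4) for o in fit(t,pt,n,z,[0],(c,))])
        if len(r): print(t,c,len(r),np.median(r,0),r.std(0).round(1))
a=grab_frame('top')[110:260,150:450];b=grab_frame('scene')[110:260,80:380]
cv2.imwrite('pics/f.png',np.vstack([cv2.resize(x,(600,300),interpolation=cv2.INTER_CUBIC) for x in (a,b)]))
E
```

```text
time_s: 58.8
eef_pos: [0.3972, 0.1056, 0.1765]
eef_rot: [0.001, 0.68, 0.733, 0.001]
force: [0.2, 0.3, -0.7]
grip_width: 1.0
grasp_force: 0.0
vial_mid top 4 [593.05 136.1    4.7 ] [0.7 1.3 0.8]
vial_mid scene 3 [592.3 134.    3.4] [0.4 0.3 1.1]
```

View pics/f.png

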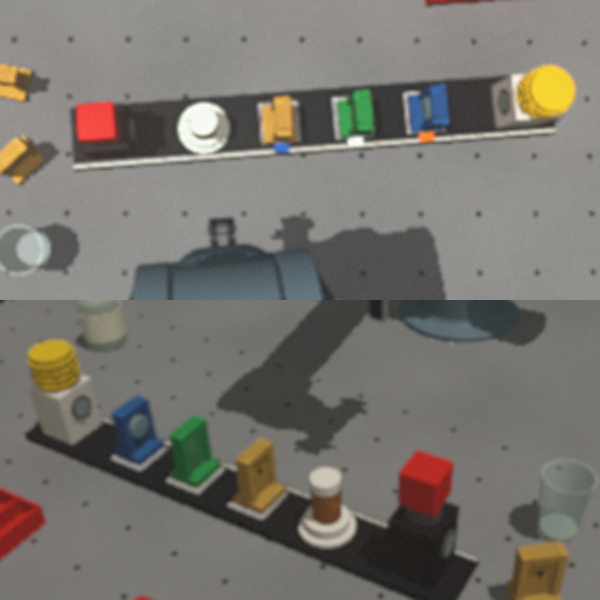

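The lens (137,430), filter (193,450), pinhole (260,480) and vial (327,500) stand upright and centred. The beaker is in place and the gripper is clear, so I'm handing in.

```bash
python3 -c "
from cell import *
print(close_job())"
```

```text
the job is handed in; nothing more can be done
None
```

The job is handed in at about 60 s of the 109 s allowed: lens, filter and pinhole stand on the first, second and third plates from the lamp and the vial on the stage, all within about 1–2 mm of centre and the optics within about 2° of square by my camera fits, with everything released and the beaker untouched; the hand-in returned no verdict.

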